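Start the hand bolt of a tube clamp

TASK

The hand bolt of the tube clamp stands loose on top of its threaded boss. Take it by its round black knob and turn it backward (anticlockwise seen from above) only until you feel it drop into the start of the thread, well under a quarter turn past that point; then screw it forward (clockwise) one full turn from there. The program finishes while holding: keep the knob gripped and still at the end, and leave the other things on the bench where they are.

Things in the scene. Friction and masses are not known exactly. Their poses are not given: they have to be found in the camera images.
- clamp: Tube clamp fixed to the bench: base plate 175 x 90 x 10 mm, an upright round threaded boss 34 mm across with a flat steel strap ear (26 mm wide, top at 65 mm) on it. Origin on the bench under the boss's axis, z up that axis. It has no outward sign of where the thread starts.
- tube_mid (a point): Middle of the axis of the grey plastic tube held by the clamp: 95 mm from the boss's axis on the clamp's +x side, 44 mm above the bench. The tube lies level along the clamp's y, 366 mm long, 60 to 66 mm across (top at 77 mm), with a steel strap over its middle up to 79 mm.
- clamp_bolt: Captive hand bolt: round fluted black knob, 42 mm across, 26 mm high, on an upright shank, always on the boss's axis. Origin: centre of the knob's underside, 88 mm above the bench at the start; z up; x turns with the knob and points to its rib. Nothing stands within 35 mm beside the knob at its height. About 0.2 kg; turns with 0.04 N m of friction and stays where it is left.
- mark (a point): Top of the raised rib (16 x 6 mm, 4 mm high) in bare metal on the knob's top, 15 mm from the axis and 30 mm above the knob's underside: shows how far the knob has turned.
- boss_top (a point): Centre of the top of the strap ear on the boss, 65 mm above the bench. The bolt's thread is right-handed, pitch 8 mm. At the start its end rests on a flat land above the thread and resists pressing down. Turned back 0.8 to 2.4 rad (varies) it passes a ledge and, let go or pressed down, drops 8 mm into the thread. Forward on the land there is a dead stop.
- bolt_height (a joint): Height of the bolt in m against its start: 0 on the land (it lifts 3 mm at most), about -0.008 after the drop, then 8 mm lower per forward turn: about -0.016 after one turn; -0.021 is its lowest. Held by the fingers, it goes down only as far as the hand lets it.
- screwdriver: Bystander: a screwdriver lying on the bench, origin under its middle.
- meter: Bystander: hand multimeter, 75 x 150 x 40 mm, origin at the centre of its underside.
- parts_tray: Bystander: divided plastic tray, 110 x 160 x 35 mm, origin at the centre of its underside.
- mug: Bystander: white mug 90 mm high, 80 mm across, origin at the centre of its underside.

How it is judged (in metres and radians):
On the way:
1. the bolt, turned backward past the ledge, has dropped to the start of the thread (value of joint bolt_height between -0.0095 and -0.0055 m and x of mark in the frame of clamp above 0.005 m), for 0.1 s.
At the end, for the whole second after the job is handed in: The bolt stands one turn forward of the thread drop (within about a sixth of a turn, 12.5 to 18.5 mm below its start height), still, and the fingers still grip its knob with more than 3 N (value of joint bolt_height between -0.0185 and -0.0125 m and x of mark in the frame of clamp above 0.0065 m and contact force between the fingers and clamp_bolt above 3 N and angular speed of clamp_bolt below 0.1 rad/s and linear speed of clamp_bolt below 0.01 m/s); the arm keeps its last pose, push and grip.
It fails at once if the bolt is turned back about a quarter turn past the drop (1.3 rad), or forced forward through the dead stop (y of mark in the frame of clamp above 0.014 m and value of joint bolt_height above -0.0095 m).
It fails at once if a bystander is moved more than 20 mm (distance of any of screwdriver, meter, parts_tray, mug from where it was at the start of the episode above 0.02 m).
It also fails if it takes over 64 s, if anything falls off the work surface, if the arm or the gripper's body presses on something with over 40 N, if the wrist force passes 120 N, or if a joint passes its speed limit or range.

ROBOT

A 6-joint arm with a two-finger parallel gripper is mounted at the origin on the work surface. World frame = base frame: x ahead of the robot, y to its left, z up, the work surface at z = 0. Lengths are in mm, angles in rad, forces in N, time in s.
With the tool pointing down it reaches from about 375 to 825 mm from the base axis. Payload 5.5 kg.
Tool frame: the origin (TCP) lies on the front face of the gripper's body, between the roots of the fingers; the fingertips stand 73 mm ahead of it and the grasp point (between the pads) lies 54 mm ahead of it; x points along the fingers, y is the direction in which the jaws open and shut, and the axes are right-handed (so a half turn about x gives the same grasp; the last joint's range is limited). The gripper opens to 85 mm and grips with 20 to 120 N. Pads are 22 mm wide; open, the fingers measure 114 mm over their backs; the gripper's body (76 mm by 85 mm) begins 54 mm behind the grasp point. The pads swing forward as they close: fully open they stand 13 mm farther back than shut.
Start: joints at [-1.235, 0.314, -0.047, 1.21, 0, 1.571], TCP at [197.711, -566.485, 303.899] pointing down, gripper open.
Joint ranges: [-2.67, 2.67], [-0.69, 1.73], [-1.03, 1.25], [-2.08, 2.16], [-1.42, 1.45], [-3.14, 3.14]. Speed limits (rad/s): [2.39, 2.39, 3.01, 3.14, 3.14, 3.14].

INTERFACE

Orientations are given as a unit quaternion [x, y, z, w].
In Python, from plant import bot gives the robot as it stands.
- The arm moves only by the tool move_arm, never from a script. Its argument "moves" is a list of rows, each a list of 7 numbers: the shift along the tool's x, y, z in mm, then the turn, a rotation vector about the tool's x, y, z in rad, then the closure, from -1 (fully open) to 1 (shut). In form: [[x, y, z, wx, wy, wz, gripper], ...]. A call has 1 to 12 rows; each row shifts and turns the commanded pose from where the row before left it, along the tool's axes as they then stand; what a row does not reach is not made up. A row lasts 1/10 s, in which the tool goes at most 50 mm and 8.59 degrees, less where a joint would pass 70% of its speed; a pose out of reach is approached as far as the arm can. A call is refused whole if a number of a shift passes 50 or a number of a turn 0.15, either way. A call with a gripper value outside its range is refused whole. The fingers move at their own pace and stop on an object; "newtons" is the grip in N (left out, the last holds). Time passes only in rows, so rows that do not move let the fingers close. It gives the time, the measured TCP pose, the force and the opening at its end, in the units of the state.
- bot.get_obs(): the state, without advancing time (a new reading comes with each control period).
- bot.capture(name): name is "scene" or "side" or "wrist"; returns the picture (480x640x3 uint8, red, green, blue); there is no depth.
- bot.camera_info(name): a dict with "fx", "fy", "cx", "cy" (pixels), "distortion" ([k1, k2, p1, p2, k3] as OpenCV has them; the pictures are not rectified), "pose" (4x4, takes a point from camera to world coordinates). Camera axes: x right, y down, z forward; pixel columns grow to the right and rows downward; lengths in mm; the calibration is good to about 2 mm. A picture is of the moment at which its call begins: read the wrist's pose just before it. camera_info takes no time and is no camera call; for the wrist camera it gives the pose at the moment of the call.
- bot.hand_in(): hands the job in, once; it reports no verdict.
The state is a dict: "clock": time; "qpos": joint angles; "joint_vel": joint speeds; "joint_torque": joint torques, N m; "tool_pos": TCP position; "tool_rot": TCP orientation; "wrist_force": force on the tool from outside, world axes, zero at the start; "wrist_torque": the same for the moment, N m; "gripper_width": finger opening in mm.
Only numpy, scipy, OpenCV 4.12 (cv2) and the standard library are available. Lean on these libraries where they do the work, as an engineer would, in place of code of your own. Each camera call takes 0.05 s, during which the arm holds its last target. There are 200 camera calls.

## Working session

There is one attempt and no reset: what is moved stays moved. The work goes in short steps, Python scripts to look and compute and a tool call to move; the robot and the scene stay as the last step left them, time stands still between calls to the robot, and variables do not carry over. Pictures are saved under pics/ and viewed, about 8 in all and at most 12, crops included, and the job is handed in when it is done.

Besides the shell and the picture viewer there is one more tool, called as name(argument=value, ...), one argument or row to a line, values as JSON. move_arm: Moves the arm, as the interface text tells. Its arguments: {"type":"object","properties":{"moves":{"type":"array","items":{"type":"array","items":{"type":"number"}}},"newtons":{"type":"number"}},"required":["moves"]}

```bash
mkdir -p pics; ls
python3 - <<'E'
from plant import bot
import cv2,numpy as np
o=bot.get_obs();print(o)
for n in("scene","side"):
    im=bot.capture(n);cv2.imwrite(f"pics/{n}0.png",im[:,:,::-1])
    print(n,bot.camera_info(n))
E
```

```text
pics
{'clock': 0.0, 'qpos': array([-1.23501112e+00,  3.14206808e-01, -4.81032848e-02,  1.21017233e+00,
        1.06500568e-05,  1.57079914e+00]), 'joint_vel': array([ 8.33531743e-04,  8.56935633e-05, -1.85724846e-03, -1.12404151e-03,
        1.52974871e-03, -9.97468979e-04]), 'joint_torque': array([-8.40271496e-04, -5.39591181e+01,  3.39749444e+01,  1.90870831e-02,
        4.83768963e-05,  7.87450638e-07]), 'tool_pos': array([ 197.55852221, -566.0591329 ,  303.03535166]), 'tool_rot': array([-0.69706825, -0.11874839,  0.69726006, -0.11757165]), 'wrist_force': array([ 0.16250551,  0.23840343, -0.51502059]), 'wrist_torque': array([-0.00455372, -0.0145703 , -0.01317391]), 'gripper_width': 85.7228742376239}
scene {'fx': 471.44735450619083, 'fy': 471.44735450619083, 'cx': 316.33592930781947, 'cy': 244.65684465307623, 'distortion': array([-0.05576912,  0.        ,  0.        ,  0.        ,  0.        ]), 'pose': array([[ 8.56374909e-01,  4.44530226e-01, -2.62706860e-01,
         8.67949343e+02],
       [ 5.16354467e-01, -7.37532727e-01,  4.35228148e-01,
        -5.59081414e+02],
       [-2.82839991e-04, -5.08368326e-01, -8.61139690e-01,
         1.26153517e+03],
       [ 0.00000000e+00,  0.00000000e+00,  0.00000000e+00,
         1.00000000e+00]])}
side {'fx': 572.6454936043434, 'fy': 572.6454936043434, 'cx': 324.1983307257218, 'cy': 244.02840789182514, 'distortion': array([-0.1699771,  0.       ,  0.       ,  0.       ,  0.       ]), 'pose': array([[-9.32498897e-01, -1.78493084e-01,  3.13984119e-01,
         5.65034936e+01],
       [-3.61040656e-01,  4.84192552e-01, -7.96998882e-01,
         1.18291477e+03],
       [-9.76998296e-03, -8.56561610e-01, -5.15952280e-01,
         8.51493499e+02],
       [ 0.00000000e+00,  0.00000000e+00,  0.00000000e+00,
         1.00000000e+00]])}
```

View pics/scene0.png

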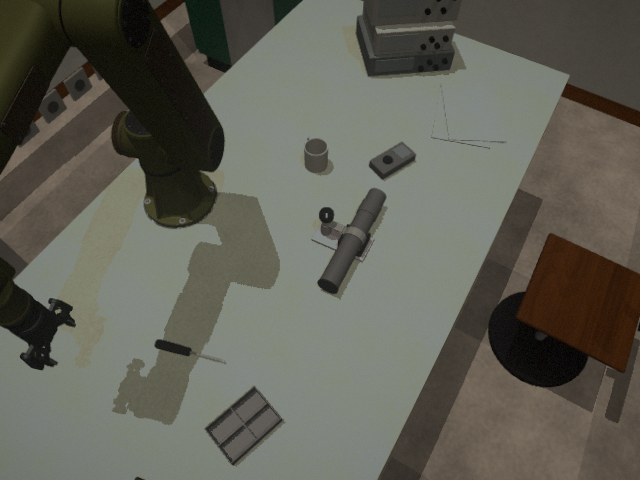

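View pics/side0.png

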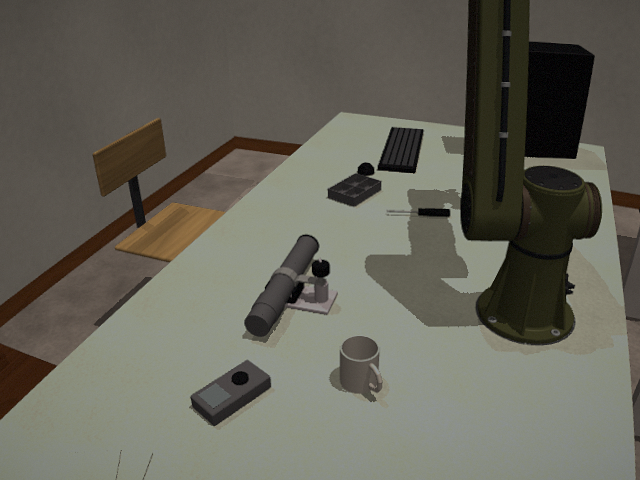

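The scene view shows the knob at about (326,214) and the tube from (328,283) to (378,193). The side view shows the knob at (321,268) and the tube from (262,325) to (308,242).

```bash
cat > h.py <<'E'
import numpy as np,cv2
from plant import bot
from scipy.spatial.transform import Rotation as R
def ray(n,uv,ci=None):
    c=ci or bot.camera_info(n)
    K=np.array([[c['fx'],0,c['cx']],[0,c['fy'],c['cy']],[0,0,1]])
    p=cv2.undistortPoints(np.array([[uv]],float),K,c['distortion'])[0,0]
    T=c['pose'];d=T[:3,:3]@np.array([*p,1]);return T[:3,3],d/np.linalg.norm(d)
def plane(n,uv,z,ci=None):
    o,d=ray(n,uv,ci);return o+d*(z-o[2])/d[2]
def tri(a,b):
    A=np.zeros((3,3));y=np.zeros(3)
    for o,d in(a,b):
        P=np.eye(3)-np.outer(d,d);A+=P;y+=P@o
    return np.linalg.solve(A,y)
E
python3 - <<'E'
from h import *
print(tri(ray("scene",(326,214)),ray("side",(321,268))))
print(plane("scene",(326,214),101),plane("side",(321,268),101))
for n,a,b in(("scene",(328,285),(377,192)),("side",(259,325),(310,242))):
    p,q=plane(n,a,44),plane(n,b,44);print(n,p,q,np.linalg.norm(p-q),np.arctan2(*(q-p)[[1,0]]))
o=bot.get_obs();print(R.from_quat(o['tool_rot']).as_matrix().round(3))
c=bot.camera_info("wrist");Rt=R.from_quat(o['tool_rot']).as_matrix()
print('cam in tool',(Rt.T@(c['pose'][:3,3]-o['tool_pos'])).round(1),(Rt.T@c['pose'][:3,:3]).round(2),c['fx'])
a,b=cv2.imread('pics/scene0.png')[180:250,290:390],cv2.imread('pics/side0.png')[225:325,240:345]
cv2.imwrite('pics/c.png',np.hstack([cv2.resize(x,(400,400),interpolation=2) for x in(a,b)]))
E
```

```text
[482.01200446 131.56096892 101.89085967]
[483.85775731 132.95119524 101.        ] [480.49469364 129.18324305 101.        ]
scene [594.13466903 -41.11223726  44.        ] [562.0701122 325.4019069  44.       ] 367.9140574505852 1.658059334902073
side [557.98467242 311.79605423  44.        ] [588.46265279 -61.00485389  44.        ] 374.04468233060516 -1.4892237002609126
[[-0.     0.33  -0.944]
 [ 0.001 -0.944 -0.33 ]
 [-1.    -0.001 -0.   ]]
cam in tool [-69.5  -0.7 -78.2] [[ 0.   -0.3   0.95]
 [ 1.    0.   -0.  ]
 [ 0.    0.95  0.3 ]] 356.3923872644734
```

View pics/c.png

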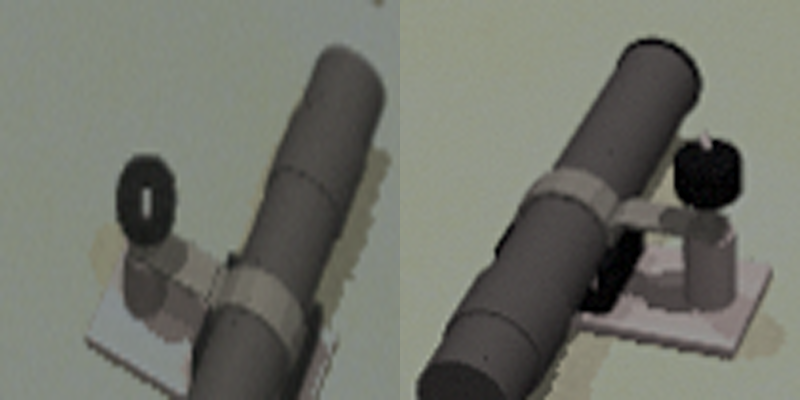

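Clamp x points at about +0.087 rad in the world, and the knob is near (482,131.5). I'm moving towards it now.

move_arm(
  moves=[
    [0, -35.3, -31.2, 0, 0, 0, -1],
    [0, -35.3, -31.2, 0, 0, 0, -1],
    [0, -35.3, -31.2, 0, 0, 0, -1],
    [0, -35.3, -31.2, 0, 0, 0, -1],
    [0, -35.3, -31.2, 0, 0, 0, -1],
    [0, -35.3, -31.2, 0, 0, 0, -1],
    [0, -35.3, -31.2, 0, 0, 0, -1],
    [0, -35.3, -31.2, 0, 0, 0, -1],
  ],
)

```text
clock: 0.9
tool_pos: [340.4, -215.8, 303.8]
tool_rot: [0.697, 0.118, -0.697, 0.118]
wrist_force: [1.2, -0.1, 1.0]
gripper_width: 85.5
```

move_arm(
  moves=[
    [0, 0, 0, -0.149, 0, 0, -1],
    [0, 0, 0, -0.149, 0, 0, -1],
    [0, 0, 0, -0.149, 0, 0, -1],
    [0, 0, 0, -0.149, 0, 0, -1],
    [0, 0, 0, -0.149, 0, 0, -1],
    [0, 0, 0, -0.149, 0, 0, -1],
    [0, 0, 0, -0.149, 0, 0, -1],
    [0, 0, 0, -0.149, 0, 0, -1],
    [0, 0, 0, -0.149, 0, 0, -1],
    [0, 0, 0, -0.149, 0, 0, -1],
  ],
)

```text
clock: 1.9
tool_pos: [340.1, -217.4, 303.6]
tool_rot: [0.431, 0.561, -0.431, 0.561]
wrist_force: [-1.1, 0.2, 0.2]
gripper_width: 85.5
```

```bash
cat > st.py <<'E'
from h import *
def st(tgt=None):
    o=bot.get_obs();M=R.from_quat(o['tool_rot']).as_matrix()
    print(round(o['clock'],2),'q',o['qpos'].round(3),'p',o['tool_pos'].round(1),'F',o['wrist_force'].round(1),'T',o['wrist_torque'].round(2),'w',round(o['gripper_width'],1),'psi',round(np.arctan2(M[1,1],M[0,1]),3),'xax',M[:,0].round(3))
    if tgt is not None: print('tool shift',(M.T@(np.array(tgt)-o['tool_pos'])).round(1))
    return o,M
E
python3 -c "
from st import *
st((482,131.5,280))"
```

```text
1.9 q [-0.569 -0.057 -0.475  1.154  0.     0.741] p [ 340.1 -217.4  303.6] F [-1.1  0.2  0.2] T [-0.01  0.02 -0.01] w 85.5 psi 0.261 xax [-0.001  0.    -1.   ]
tool shift [  23.7  227.2 -300.5]
```

move_arm(
  moves=[
    [0, 28.4, -37.6, 0, 0, 0, -1],
    [0, 28.4, -37.6, 0, 0, 0, -1],
    [0, 28.4, -37.6, 0, 0, 0, -1],
    [0, 28.4, -37.6, 0, 0, 0, -1],
    [0, 28.4, -37.6, 0, 0, 0, -1],
    [0, 28.4, -37.6, 0, 0, 0, -1],
    [0, 28.4, -37.6, 0, 0, 0, -1],
    [0, 28.4, -37.6, 0, 0, 0, -1],
    [0, 0, 0, -0.149, 0, 0, -1],
    [0, 0, 0, -0.149, 0, 0, -1],
  ],
)

```text
clock: 2.9
tool_pos: [484.3, 132.4, 303.1]
tool_rot: [0.341, 0.619, -0.342, 0.619]
wrist_force: [-1.1, 0.6, -0.4]
gripper_width: 85.3
```

move_arm(
  moves=[
    [0, 0, 0, -0.149, 0, 0, -1],
    [0, 0, 0, -0.149, 0, 0, -1],
    [0, 0, 0, -0.149, 0, 0, -1],
    [0, 0, 0, -0.149, 0, 0, -1],
    [0, 0, 0, -0.149, 0, 0, -1],
    [0, 0, 0, -0.149, 0, 0, -1],
    [0, 0, 0, -0.149, 0, 0, -1],
    [0, 0, 0, -0.149, 0, 0, -1],
    [0, 0, 0, -0.149, 0, 0, -1],
    [0, 0, 0, 0, 0, 0, -1],
    [0, 0, 0, 0, 0, 0, -1],
  ],
)

```text
clock: 4.0
tool_pos: [484.1, 130.7, 303.7]
tool_rot: [-0.113, 0.698, 0.113, 0.698]
wrist_force: [0.0, 0.8, 0.4]
gripper_width: 85.5
```

Run:
```python
from st import *
st((482,131.5,280));c=bot.camera_info("wrist");print(c)
cv2.imwrite('pics/w1.png',bot.capture("wrist")[:,:,::-1])
```

```text
4.0 q [ 0.264  0.129 -0.28   1.162  0.    -0.056] p [484.1 130.7 303.7] F [0.  0.8 0.4] T [ 0.04 -0.02  0.05] w 85.5 psi 1.89 xax [-0.001 -0.    -1.   ]
tool shift [23.7  1.4 -1.8]
{'fx': 356.3923872644734, 'fy': 356.3923872644734, 'cx': 318.6638613846224, 'cy': 240.23662231758357, 'distortion': array([-0.03931461,  0.        ,  0.        ,  0.        ,  0.        ]), 'pose': array([[-3.14107850e-01,  9.04982962e-01,  2.86953128e-01,
         4.10750671e+02],
       [ 9.49387166e-01,  2.99251709e-01,  9.54590164e-02,
         1.07152611e+02],
       [ 5.17569324e-04,  3.02414043e-01, -9.53176520e-01,
         3.73259330e+02],
       [ 0.00000000e+00,  0.00000000e+00,  0.00000000e+00,
         1.00000000e+00]])}
```

View pics/w1.png

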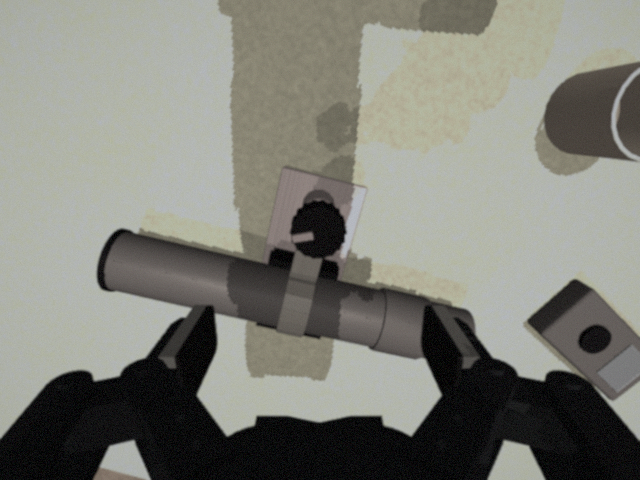

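The wrist view shows the knob centred at about (318,229), the rib at (302,238), and the tube axis running from (118,262) to (460,330).

Run:
```python
from st import *
c=bot.camera_info("wrist")
im=cv2.imread('pics/w1.png')
m=(im[195:265,285:352].max(2)<40).astype(np.uint8)
n,l,s,ce=cv2.connectedComponentsWithStats(m);i=1+s[1:,4].argmax();ct=cv2.findContours((l==i).astype(np.uint8),0,2)[0][0]
(k,r)=cv2.minEnclosingCircle(ct);k=np.array(k)+[285,195];print('knob px',k,r)
kp=plane("wrist",k,108,c);print('knob',kp)
sub=im[225:250,288:318].astype(int).min(2);ys,xs=np.nonzero((sub>80));print(len(xs));
rb=(288+xs.mean(),225+ys.mean());print('rib px',rb)
rp=plane("wrist",(302,238),118,c);d=rp-kp;print(d,np.hypot(*d[:2]),np.arctan2(d[1],d[0]))
a,b=plane("wrist",(118,262),50,c),plane("wrist",(460,330),50,c);t=b-a;print('tube y ang',np.arctan2(t[1],t[0]),a,b)
cv2.imwrite('pics/w1c.png',cv2.resize(im[190:270,280:360],(560,560),interpolation=2))
```

```text
knob px [320.5 233.5] 34.212669372558594
knob [485.03055246 133.37085016 108.        ]
263
rib px (np.float64(297.18631178707227), np.float64(238.11406844106463))
[  4.90472607 -13.05045126  10.        ] 13.94168626863237 -1.2112998640960617
tube y ang 1.6739471199748728 [591.496756   -40.67360116  50.        ] [555.12499225 310.6826169   50.        ]
```

View pics/w1c.png

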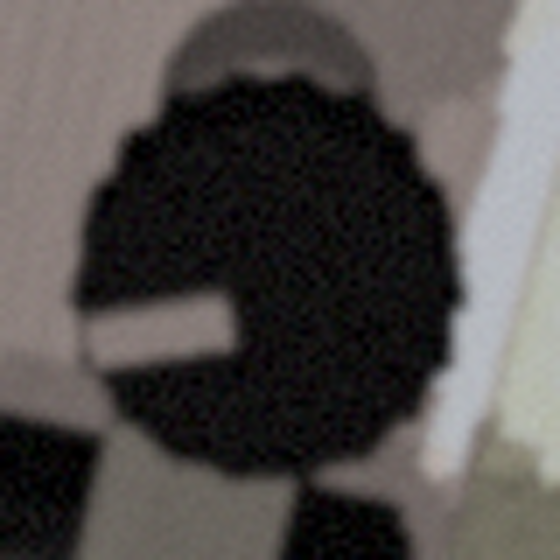

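Run:
```python
from st import *
c=bot.camera_info("wrist")
for u in((318.5,229.5),(318.5,231)):
  kp=plane("wrist",u,114,c);rp=plane("wrist",(303.3,237.4),118,c);d=rp-kp;print(kp,d,np.hypot(*d[:2]),np.arctan2(d[1],d[0]))
```

```text
[480.83430481 130.34479929 114.        ] [ 8.34532164 -9.2408868   4.        ] 12.45144096132718 -0.8362785001463593
[481.95479635 130.71592877 114.        ] [ 7.2248301  -9.61201628  4.        ] 12.02451773760812 -0.9262428420534196
```

move_arm(
  moves=[
    [0, 1.6, -1.7, -0.142, 0, 0, -1],
    [0, 0, 0, -0.142, 0, 0, -1],
    [0, 0, 0, -0.142, 0, 0, -1],
    [0, 0, 0, -0.142, 0, 0, -1],
    [0, 0, 0, -0.142, 0, 0, -1],
    [0, 0, 0, -0.142, 0, 0, -1],
    [0, 0, 0, -0.142, 0, 0, -1],
    [0, 0, 0, -0.142, 0, 0, -1],
    [0, 0, 0, -0.142, 0, 0, -1],
    [0, 0, 0, -0.142, 0, 0, -1],
    [0, 0, 0, -0.142, 0, 0, -1],
    [0, 0, 0, -0.142, 0, 0, -1],
  ],
)

```text
clock: 5.25
tool_pos: [482.1, 131.7, 303.8]
tool_rot: [-0.601, 0.373, 0.601, 0.373]
wrist_force: [-0.6, 0.2, 0.1]
gripper_width: 85.2
```

move_arm(
  moves=[
    [30, 0, 0, 0, 0, 0, -1],
    [30, 0, 0, 0, 0, 0, -1],
    [20, 0, 0, 0, 0, 0, -1],
    [10, 0, 0, 0, 0, 0, -1],
    [0, 0, 0, 0, 0, 0, -1],
    [0, 0, 0, 0, 0, 0, -1],
  ],
)

```text
clock: 5.85
tool_pos: [482.6, 131.9, 214.6]
tool_rot: [0.6, -0.374, -0.6, -0.374]
wrist_force: [0.7, 0.2, 0.4]
gripper_width: 85.7
```

Run:
```python
from st import *
st((482,131.7,153));c=bot.camera_info("wrist")
im=bot.capture("wrist")[:,:,::-1];cv2.imwrite('pics/w2.png',im)
np.save('w2pose.npy',c['pose'])
```

```text
5.85 q [ 0.267  0.184 -0.427  0.96  -0.    -1.76 ] p [482.6 131.9 214.6] F [0.7 0.2 0.4] T [ 0.03 -0.05 -0.01] w 85.7 psi -2.686 xax [ 0.001  0.    -1.   ]
tool shift [61.6  0.7  0.1]
```

View pics/w2.png

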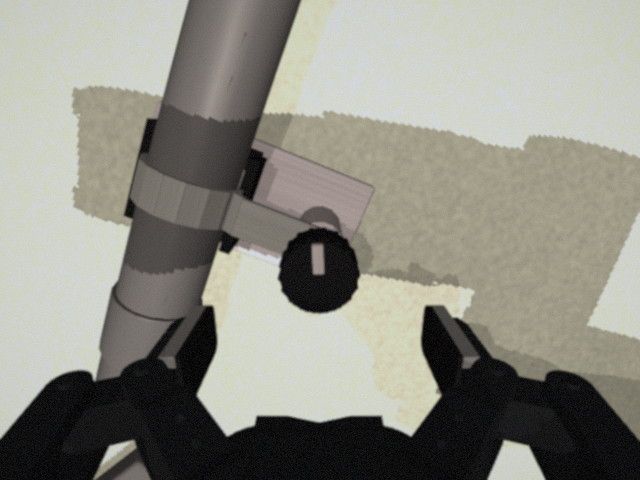

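The knob is at about (319,271) and midway between the fingers. The rib is at (318,258).

Run:
```python
from st import *
c=bot.camera_info("wrist")
kp=plane("wrist",(319,272.5),114,c);rp=plane("wrist",(318,258.5),118,c);d=rp-kp;print(kp,rp,d,np.hypot(*d[:2]),np.arctan2(d[1],d[0]))
a,b=plane("wrist",(318,245),118,c),plane("wrist",(319,273),118,c);print(np.arctan2(*(a-b)[[1,0]]),np.linalg.norm(a-b))
```

```text
[485.70459283 127.59217591 114.        ] [490.21874757 119.51785248 118.        ] [ 4.51415475 -8.07432343  4.        ] 9.250529273635074 -1.0610122300382943
-1.081794410102473 14.932314652726012
```

move_arm(
  moves=[
    [20, 0, 0, 0, 0, 0, -1],
    [20, 0, 0, 0, 0, 0, -1],
    [14, 0, 0, 0, 0, 0, -1],
    [7.5, 0, 0, 0, 0, 0, -1],
    [0, 0, 0, 0, 0, 0, -1],
    [0, 0, 0, 0, 0, 0, 1],
    [0, 0, 0, 0, 0, 0, 1],
    [0, 0, 0, 0, 0, 0, 1],
    [0, 0, 0, 0, 0, 0, 1],
    [0, 0, 0, 0, 0, 0, 1],
    [0, 0, 0, 0, 0, 0, 1],
    [0, 0, 0, 0, 0, 0, 1],
  ],
  newtons=40,
)

```text
clock: 7.1
tool_pos: [482.7, 131.9, 153.1]
tool_rot: [0.6, -0.374, -0.6, -0.374]
wrist_force: [-1.5, -0.2, 5.7]
gripper_width: 40.9
```

```bash
python3 -c "
from st import *
st((482.6,131.7,153))"
```

```text
7.1 q [ 0.267  0.244 -0.507  0.818  0.    -1.76 ] p [482.7 131.9 153.1] F [-1.5 -0.2  5.7] T [-0.    0.15  0.01] w 40.9 psi -2.685 xax [ 0.001  0.    -1.   ]
tool shift [ 0.1  0.2 -0.1]
```

move_arm(
  moves=[
    [0.5, 0, 0, -0.1, 0, 0, 1],
    [0.5, 0, 0, -0.1, 0, 0, 1],
    [0, 0, 0, -0.1, 0, 0, 1],
    [0, 0, 0, -0.1, 0, 0, 1],
    [0, 0, 0, -0.1, 0, 0, 1],
    [0, 0, 0, -0.1, 0, 0, 1],
    [0, 0, 0, 0, 0, 0, 1],
  ],
)

```text
clock: 7.8
tool_pos: [482.0, 131.3, 152.7]
tool_rot: [0.684, -0.179, -0.684, -0.179]
wrist_force: [-4.8, -3.9, 15.6]
gripper_width: 41.1
```

```bash
python3 -c "
from st import *
st()"
```

```text
7.8 q [ 2.670e-01  2.440e-01 -5.090e-01  8.180e-01 -1.000e-03 -2.363e+00] p [482.  131.3 152.7] F [-4.8 -3.9 15.6] T [-0.55  1.04  0.01] w 41.1 psi -2.083 xax [ 0.    -0.001 -1.   ]
```

move_arm(
  moves=[
    [0, 0, 0, -0.1, 0, 0, 1],
    [0, 0, 0, -0.1, 0, 0, 1],
    [0, 0, 0, 0, 0, 0, 1],
  ],
)

```text
clock: 8.1
tool_pos: [481.9, 131.2, 152.3]
tool_rot: [0.699, -0.11, -0.698, -0.11]
wrist_force: [-3.9, -3.1, 11.9]
gripper_width: 41.2
```

move_arm(
  moves=[
    [0, 0, 0, -0.1, 0, 0, 1],
    [0, 0, 0, 0, 0, 0, 1],
  ],
)

```text
clock: 8.3
tool_pos: [481.7, 130.9, 151.7]
tool_rot: [-0.703, 0.076, 0.703, 0.074]
wrist_force: [-2.1, -4.9, 5.7]
gripper_width: 41.2
```

move_arm(
  moves=[
    [0, 0, 0, -0.1, 0, 0, 1],
    [0, 0, 0, 0, 0, 0, 1],
  ],
)

```text
clock: 8.5
tool_pos: [481.7, 130.8, 151.0]
tool_rot: [-0.706, 0.041, 0.706, 0.04]
wrist_force: [-0.8, -5.2, 0.1]
gripper_width: 41.0
```

move_arm(
  moves=[
    [1.5, 0, 0, 0, 0, 0, 1],
    [1.5, 0, 0, 0, 0, 0, 1],
    [0, 0, 0, 0, 0, 0, 1],
  ],
)

```text
clock: 8.8
tool_pos: [481.6, 130.6, 147.5]
tool_rot: [-0.706, 0.043, 0.706, 0.041]
wrist_force: [0.2, -5.8, -4.0]
gripper_width: 41.0
```

```bash
python3 -c "
from st import *
st()"
```

```text
8.8 q [ 2.660e-01  2.500e-01 -5.140e-01  8.090e-01 -2.000e-03 -2.758e+00] p [481.6 130.6 147.5] F [ 0.2 -5.8 -4. ] T [-1.04 -0.1  -0.01] w 41.0 psi -1.688 xax [-0.001 -0.003 -1.   ]
```

move_arm(
  moves=[
    [1.5, 0, 0, 0, 0, 0, 1],
    [1, 0, 0, 0, 0, 0, 1],
    [0, 0, 0, 0, 0, 0, 1],
  ],
)

```text
clock: 9.1
tool_pos: [481.7, 130.7, 145.5]
tool_rot: [-0.706, 0.043, 0.706, 0.041]
wrist_force: [-2.3, -5.5, 1.8]
gripper_width: 40.8
```

move_arm(
  moves=[
    [1, 0, 0, 0, 0, 0, 1],
    [0, 0, 0, 0, 0, 0, 1],
  ],
)

```text
clock: 9.3
tool_pos: [481.7, 130.7, 145.2]
tool_rot: [-0.706, 0.043, 0.706, 0.041]
wrist_force: [-4.4, -6.4, 9.0]
gripper_width: 41.0
```

move_arm(
  moves=[
    [1, 0, 0, 0, 0, 0, 1],
    [0, 0, 0, 0, 0, 0, 1],
  ],
)

```text
clock: 9.5
tool_pos: [481.7, 130.7, 145.0]
tool_rot: [-0.706, 0.043, 0.706, 0.041]
wrist_force: [-7.0, -6.3, 17.1]
gripper_width: 40.8
```

It dropped by about 7.7 mm (TCP 152.7 → 145.0) and met firm resistance, after about 1.0 rad back. Next I screw forward.

move_arm(
  moves=[
    [-0.5, 0, 0, 0.12, 0, 0, 1],
    [0.15, 0, 0, 0.12, 0, 0, 1],
    [0.15, 0, 0, 0.12, 0, 0, 1],
    [0.15, 0, 0, 0.12, 0, 0, 1],
    [0.15, 0, 0, 0.12, 0, 0, 1],
    [0.15, 0, 0, 0.12, 0, 0, 1],
    [0, 0, 0, 0, 0, 0, 1],
  ],
)

```text
clock: 10.2
tool_pos: [482.2, 131.6, 144.3]
tool_rot: [0.646, -0.288, -0.646, -0.288]
wrist_force: [-2.5, -2.6, 8.4]
gripper_width: 41.0
```

Run:
```python
from st import *
st();cv2.imwrite('pics/w3.png',bot.capture("wrist")[:,:,::-1])
```

```text
10.2 q [ 0.267  0.254 -0.518  0.799 -0.    -2.035] p [482.2 131.6 144.3] F [-2.5 -2.6  8.4] T [-0.7   0.69 -0.15] w 41.0 psi -2.411 xax [ 0. -0. -1.]
```

View pics/w3.png

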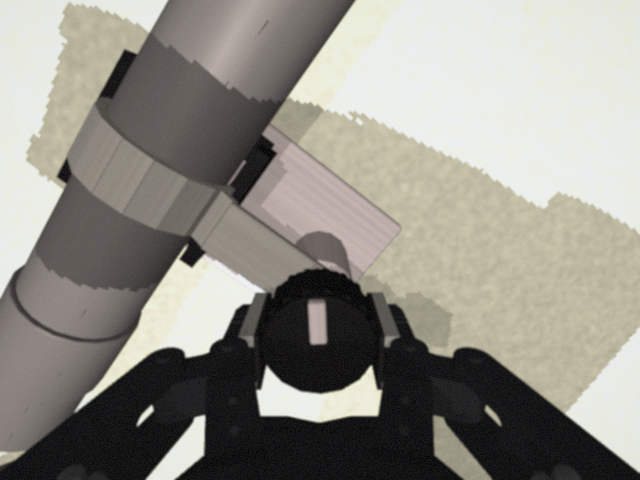

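The picture shows the knob held squarely. The rib at (317,322) still points the same way relative to the fingers, so the knob hasn't slipped. The TCP height is following the thread, so I carry on.

move_arm(
  moves=[
    [0.15, 0, 0, 0.12, 0, 0, 1],
    [0.15, 0, 0, 0.12, 0, 0, 1],
    [0.15, 0, 0, 0.12, 0, 0, 1],
    [0.15, 0, 0, 0.12, 0, 0, 1],
    [0.15, 0, 0, 0.12, 0, 0, 1],
    [0.15, 0, 0, 0.12, 0, 0, 1],
    [0.15, 0, 0, 0.12, 0, 0, 1],
    [0.15, 0, 0, 0.12, 0, 0, 1],
    [0.15, 0, 0, 0.12, 0, 0, 1],
    [0.15, 0, 0, 0.12, 0, 0, 1],
    [0.15, 0, 0, 0.12, 0, 0, 1],
    [0.15, 0, 0, 0.12, 0, 0, 1],
  ],
)

```text
clock: 11.45
tool_pos: [484.6, 131.8, 142.8]
tool_rot: [-0.295, 0.641, 0.294, 0.644]
wrist_force: [4.7, -4.6, 2.2]
gripper_width: 40.9
```

move_arm(
  moves=[
    [0.15, 0, 0, 0.12, 0, 0, 1],
    [0.15, 0, 0, 0.12, 0, 0, 1],
    [0.15, 0, 0, 0.12, 0, 0, 1],
    [0.15, 0, 0, 0.12, 0, 0, 1],
    [0.15, 0, 0, 0.12, 0, 0, 1],
    [0.15, 0, 0, 0.12, 0, 0, 1],
    [0.15, 0, 0, 0.12, 0, 0, 1],
    [0.15, 0, 0, 0.12, 0, 0, 1],
    [0.15, 0, 0, 0.12, 0, 0, 1],
    [0.15, 0, 0, 0.12, 0, 0, 1],
    [0.15, 0, 0, 0.12, 0, 0, 1],
    [0.15, 0, 0, 0.12, 0, 0, 1],
  ],
)

```text
clock: 12.65
tool_pos: [484.9, 129.6, 141.0]
tool_rot: [0.201, 0.675, -0.204, 0.68]
wrist_force: [5.6, -12.4, 2.3]
gripper_width: 41.0
```

```bash
python3 -c "
from st import *
st()"
```

```text
12.65 q [ 0.265  0.258 -0.52   0.788 -0.007  0.847] p [484.9 129.6 141. ] F [  5.6 -12.4   2.3] T [-2.46 -1.06  0.09] w 41.0 psi 0.989 xax [ 0.006 -0.006 -1.   ]
```

move_arm(
  moves=[
    [0.4, -0.7, 1.0, 0.12, 0, 0, 1],
    [0.15, 0, 0, 0.12, 0, 0, 1],
    [0.15, 0, 0, 0.12, 0, 0, 1],
    [0.15, 0, 0, 0.12, 0, 0, 1],
    [0.15, 0, 0, 0.12, 0, 0, 1],
    [0.15, 0, 0, 0.12, 0, 0, 1],
    [0.15, 0, 0, 0.12, 0, 0, 1],
    [0.15, 0, 0, 0.12, 0, 0, 1],
    [0.15, 0, 0, 0.12, 0, 0, 1],
  ],
)

```text
clock: 13.55
tool_pos: [483.4, 128.6, 139.2]
tool_rot: [-0.521, -0.475, 0.523, -0.479]
wrist_force: [-0.8, -11.5, 8.9]
gripper_width: 40.9
```

move_arm(
  moves=[
    [0.15, 0, 0, 0.12, 0, 0, 1],
    [0.15, 0, 0, 0.12, 0, 0, 1],
    [0.15, 0, 0, 0.12, 0, 0, 1],
    [0.15, 0, 0, 0.12, 0, 0, 1],
    [0.15, 0, 0, 0.12, 0, 0, 1],
    [0.15, 0, 0, 0.12, 0, 0, 1],
    [0.15, 0, 0, 0.12, 0, 0, 1],
    [0.15, 0, 0, 0.12, 0, 0, 1],
    [0, 0, 0, 0, 0, 0, 1],
    [0, 0, 0, 0, 0, 0, 1],
  ],
)

```text
clock: 14.55
tool_pos: [482.1, 129.3, 137.9]
tool_rot: [-0.682, -0.182, 0.683, -0.185]
wrist_force: [-5.1, -8.3, 12.3]
gripper_width: 41.1
```

Run:
```python
from st import *
st();np.save('w4.npy',bot.camera_info('wrist')['pose']);cv2.imwrite('pics/w4.png',bot.capture("wrist")[:,:,::-1])
```

```text
14.55 q [ 0.264  0.261 -0.525  0.786 -0.003  2.88 ] p [482.1 129.3 137.9] F [-5.1 -8.3 12.3] T [-1.59  0.9  -0.1 ] w 41.1 psi -1.046 xax [-0.    -0.003 -1.   ]
```

View pics/w4.png

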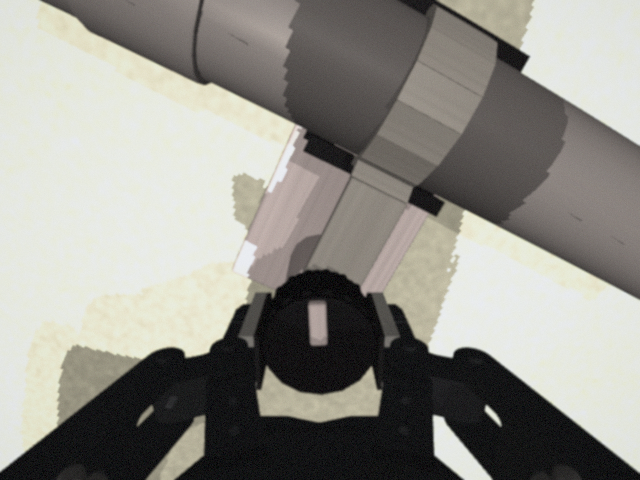

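The rib still sits at (318,323), so it's unslipped. The mark is about 0.46 rad from clamp +x, and the bolt is about 15.3 mm below its start height. I'll hold to check it stays still.

move_arm(
  moves=[
    [0, 0, 0, 0, 0, 0, 1],
    [0, 0, 0, 0, 0, 0, 1],
    [0, 0, 0, 0, 0, 0, 1],
    [0, 0, 0, 0, 0, 0, 1],
    [0, 0, 0, 0, 0, 0, 1],
  ],
)

```text
clock: 15.1
tool_pos: [482.1, 129.3, 137.9]
tool_rot: [-0.682, -0.182, 0.683, -0.185]
wrist_force: [-4.7, -7.7, 12.1]
gripper_width: 41.0
```

```bash
python3 -c "
from st import *
st();print(bot.hand_in())"
```

```text
15.1 q [ 0.264  0.261 -0.525  0.786 -0.003  2.88 ] p [482.1 129.3 137.9] F [-4.7 -7.7 12.1] T [-1.61  0.92 -0.15] w 41.0 psi -1.046 xax [-0.    -0.003 -1.   ]
the job is handed in; nothing more can be done
None
```

I gripped the knob at 40 N, turned it back about 1.0 rad until it dropped, then screwed it forward about 5.64 rad (0.9 turn) in the same grip. I handed in at 15.1 s of robot time, still holding it; no verdict was reported.

- **Drop:** the push force vanished and the hand then went down about 7.7 mm to a firm stop. I did not photograph the knob at that moment.
- **Short of a full turn:** I stopped just before the last joint's limit, about 0.64 rad under one turn, which is inside the sixth-of-a-turn tolerance.
- **Final position:** the bolt is about 15.3 mm below its start height, judged from the hand's height. The rib is about 0.46 rad from clamp +x, which puts the mark's x at about 13 mm.
- **Grip and stillness:** the rib had not shifted between the fingers in either the mid-turn or the last picture. The arm's pose did not change over the final 0.5 s hold.
- **Leftover forces:** the hand still presses down with about 12 N. A sideways force of about 9 N remains from a 1–2 mm centring error, though I corrected part of it midway.
- **Bystanders:** nothing on the planned path came near them, but I did not check them again with the scene camera.

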